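# Unhook the paint scale's display and put it on charge

### The job

The paint scale's display is flat. Slide the display up on its two studs until they stand in the wide ends of the keyholes, draw it straight off towards the pan, and set it down gently in the charging cradle, upright and fully down in the pocket with its screen facing the cradle's red switch; then switch the charger on by pressing the switch fully down at its raised end. Leave everything else on the bench where it is and let go of the display.

Things in the scene. Friction and masses are not known exactly. Their poses are not given: they have to be found in the camera images.
- scale: Paint scale, fixed: round steel pan (220 mm across, top 75 mm high) and behind it a black column 210 mm high. Origin on the bench under the pan's centre; x level, from pan to column; z up. An upright steel plate on the column's front faces -x at x = 125 mm. Nothing on the scale rises above the display's housing, whose top is 220 mm high at the start.
- stud_mid (a point): Point on the mounting plate's face midway between its two studs, axes as the scale (x into the plate), 192 mm above the bench. The studs stick out towards -x at y = -45 and +45 mm from here: shank 8 mm thick and 5 mm long, then a head 16 mm across, 4 mm thick.
- display_center (a point): Centre of the display's housing (loose, about 0.55 kg), a black box 44 mm deep (x), 160 wide (y), 90 high (z), orange handle on top. -x is the screen side, z up. At the start it hangs upright on the studs, its back against the plate, axes parallel to the scale's. Its underside is 130 mm above the bench then.
- keyhole_mid (a point): Point on the display's back midway between the wide ends of its two keyholes: 22 mm in +x from the housing's centre, 7 mm below it. Wide ends are 27 mm across, at y = -45 and +45 mm; a 10 mm wide slot runs up from each, and the studs rest in its top, 24 mm above. So raise the display 24 mm (20 to 28 mm will do), then draw it off along the scale's -x: clear of the studs after 10 mm.
- display_handle (a point): Centre of the handle's grip bar, 73 mm above the housing's centre, 118 mm above its underside, same axes: an orange bar 14 mm thick (x), 92 long (y), 12 high (z), 22 mm clear above the housing's top; its two legs stand at y = -40 and +40 mm.
- display_face (a point): Centre of the display's front (screen) side: 22 mm in -x from the housing's centre, same axes.
- charger: Grey charging cradle fixed to the bench, 178 mm deep (x), 196 mm wide (y). Origin on the bench near its middle; x level, from the switch towards the backrest, z up. A flat deck 28 mm high with the red switch lies on its -x side, behind it a pocket for the display, then an upright backrest 82 mm high.
- charger_pocket (a point): Centre of the pocket's floor, 45 mm in +x from the cradle's origin and 12 mm above the bench, axes as the cradle. The pocket is 58 mm long in x, 172 mm in y; its rim stands 12 to 16 mm above the floor, the backrest (at its +x side) 70 mm. The display stands in it on its underside, screen to -x (towards the switch), so that the housing's centre is 45 mm above this point.
- switch_press (a point): Where to press to switch on: the top of the raised end of the red rocker switch while it is off, 46 mm above the bench and 65 mm in -x from the cradle's origin. The rocker is 56 mm long (x), 32 mm wide (y) and tips about a level axis 20 mm from here towards the pocket. Switched on, this spot is 12 mm lower. About 3 N tips it, and it stays where it is left.
- charger_switch (a joint): Rocker switch angle, rad: 0 off, 0.6 fully on.
- sample_tin_center (a point): Small tin, 72 mm across, 52 mm high, standing on the scale's pan; point at its centre. Leave alone.
- tape_roll: Yellow roll of masking tape lying flat behind the cradle, 100 mm across, 36 mm high; origin under its centre. Leave alone.
- mallet_center (a point): Rubber mallet lying between scale and cradle, about 250 mm long (x), head 60 mm thick and 92 mm long (y) at its +x end; point 30 mm above the bench. Leave alone.
- lid_pliers_center (a point): Steel lid pliers, 180 mm long, 14 mm high; point near the pivot. Leave alone.
- brush_grip (a point): Paint brush lying on the bench; point on its handle. Leave alone.
Not all that is in view belongs to the job. There is more than one size of the part that bears display_center; the job needs the middle-sized.

How it is judged:
By the outcome, as a careful person would: the job done as asked, in the order asked, and still so for the second after the job is handed in, with the robot touching nothing.
It also fails if it takes over 54 s, if anything falls off the work surface, if the arm or the gripper's body presses on something with over 40 N, if the wrist force passes 120 N, or if a joint passes its speed limit or range.

### The arm

A 6-joint arm with a two-finger parallel gripper is mounted at the origin on the work surface. World frame = base frame: x ahead of the robot, y to its left, z up, the work surface at z = 0. Lengths are in mm, angles in rad, forces in N, time in s.
With the tool pointing down it reaches from about 275 to 875 mm from the base axis. Payload 12.5 kg.
Tool frame: the origin (TCP) lies midway between the tips of the shut fingers; the grasp point (between the pads) lies 19 mm behind it (arm.grasp_offset is the distance from the TCP to the grasp point, in mm); z points along the fingers, y is the line along which they close (so a half turn about z gives the same grasp; the last joint's range is limited). The gripper opens to 85 mm and grips with 20 to 120 N. Pads are 22 mm wide; open, the fingers measure 114 mm over their backs; the gripper's body (76 mm by 85 mm) begins 54 mm behind the grasp point. The pads swing forward as they close: fully open they stand 13 mm farther back than shut.
Start: joints at [1.222, 0.351, 1.652, -0, 1.139, -0.085], TCP at [143.381, 530.967, 194.19] pointing down, gripper open.
Joint ranges: [-2.75, 2.75], [-0.79, 2.1], [0.01, 2.65], [-1.57, 4.71], [0.07, 3.14], [-2.87, 2.87]. Speed limits (rad/s): [2.22, 2.22, 2.79, 3.14, 3.14, 3.14].

### API

Orientations are given as a unit quaternion [w, x, y, z].
In Python, from rig import arm, cams, order gives the robot as it stands.
- The arm moves only by the tool servo_tool, never from a script. Its argument "series" is a list of rows, each a list of 7 numbers: the opening, from 0 (shut) to 1 (fully open), then the shift along the tool's x, y, z as a fraction of full scale, then the turn, a rotation vector about the tool's x, y, z as a fraction of full scale. In form: [[gripper, x, y, z, ax, ay, az], ...]. A call has 1 to 8 rows; each row shifts and turns the commanded pose from where the row before left it, along the tool's axes as they then stand; what a row does not reach is not made up. Full scale, the value 1, is 0.6 m for a shift and 60 degrees for a turn. A row lasts 1/10 s, in which the tool goes at most 50 mm and 8.59 degrees, less where a joint would pass 70% of its speed; a pose out of reach is approached as far as the arm can. A call with a number of a shift or a turn outside -1 to 1 is refused whole. A call with a gripper value outside its range is refused whole. The fingers move at their own pace and stop on an object; "force" is the grip in N (left out, the last holds). Time passes only in rows, so rows that do not move let the fingers close. It gives the time, the measured TCP pose, the force, the opening and the grip force at its end, in the units of the state.
- arm.observe(): the state, without advancing time (a new reading comes with each control period).
- cams.read_camera(name): name is "scene" or "top" or "wrist"; returns (picture, depth): 400x640x3 uint8, red, green, blue; 400x640 float32, mm along the optical axis (not along the pixel's ray), 0 where there is no reading.
- cams.get_calibration(name): a dict with "intrinsics" (3x3 intrinsics, pixels), "xyz" and "rotation" of the camera in the world; the wrist camera has in their place "T_tool_cam" (4x4, takes a point from camera to tool coordinates, whose origin is the TCP and whose axes are the flange's). Camera axes: x right, y up, looking along -z (the intrinsics and any distortion apply to the point x, -y, -z); pixel columns grow to the right and rows downward; lengths in mm; the calibration is good to about 2 mm. A picture is of the moment at which its call begins: read the wrist's pose just before it. get_calibration takes no time and is no camera call.
- order.job_done(): hands the job in; it is judged then, once.
The state is a dict: "clock": time; "q": joint angles; "joint_velocities": joint speeds; "joint_efforts": joint torques, N m; "eef_pos": TCP position; "tcp_rot": TCP orientation; "force": force on the tool from outside, world axes, zero at the start; "moment": the same for the moment, N m; "finger_gap": finger opening in mm; "grip_force": force on a finger pad.
Only numpy, scipy, OpenCV 4.12 (cv2) and the standard library are available. Lean on these libraries where they do the work, as an engineer would, in place of code of your own. Each camera call takes 0.05 s, during which the arm holds its last target. There are 200 camera calls.

## Working session

There is one attempt and no reset: what is moved stays moved. The work goes in short steps, Python scripts to look and compute and a tool call to move; the robot and the scene stay as the last step left them, time stands still between calls to the robot, and variables do not carry over. Pictures are saved under pics/ and viewed, at most 10 in all, crops included, and the job is handed in when it is done.

Besides the shell and the picture viewer there is one more tool, called by a JSON object that holds its "api" and its "payload". servo_tool: Moves the arm, as the interface text tells. Shift numbers are shares of 0.6 m and turn numbers shares of 60 degrees, none past 1 either way. Its arguments: {"type":"object","properties":{"series":{"type":"array","items":{"type":"array","items":{"type":"number"}}},"force":{"type":"number"}},"required":["series"]}

```bash
mkdir -p pics
cat > h.py <<'E'
import numpy as np,cv2
from rig import arm,cams,order
from scipy.spatial.transform import Rotation as R
def grab(n):
    s=arm.observe(); im,d=cams.read_camera(n); c=cams.get_calibration(n); K=np.array(c["intrinsics"])
    if n=="wrist":
        q=s["tcp_rot"]; T=np.eye(4); T[:3,:3]=R.from_quat([q[1],q[2],q[3],q[0]]).as_matrix(); T[:3,3]=s["eef_pos"]; T=T@np.array(c["T_tool_cam"])
    else:
        T=np.eye(4); r=np.array(c["rotation"]); 
        T[:3,:3]=r if r.shape==(3,3) else R.from_quat([r[1],r[2],r[3],r[0]]).as_matrix(); T[:3,3]=c["xyz"]
    v,u=np.mgrid[:400,:640]
    P=np.stack([(u-K[0,2])/K[0,0]*d,-(v-K[1,2])/K[1,1]*d,-d],-1)@T[:3,:3].T+T[:3,3]
    P[d==0]=np.nan
    return im,d,P,c
E
python3 - <<'E'
from h import *
for n in("scene","top"):
    im,d,P,c=grab(n); np.savez(n,im=im,P=P); cv2.imwrite(f"pics/{n}.png",im[...,::-1]); print({k:np.round(v,3).tolist() if k!="x" else 0 for k,v in c.items()})
s=arm.observe();print(s["tcp_rot"],s["clock"])
print(cams.get_calibration("wrist"))
E
```

```text
{'intrinsics': [[371.877, 0.0, 317.564], [0.0, 371.877, 197.782], [0.0, 0.0, 1.0]], 'xyz': [1079.761, -549.942, 1009.508], 'rotation': [0.857, 0.34, 0.151, 0.356]}
{'intrinsics': [[441.782, 0.0, 318.008], [0.0, 441.782, 200.699], [0.0, 0.0, 1.0]], 'xyz': [354.967, -23.058, 1431.108], 'rotation': [-0.696, -0.042, 0.033, 0.716]}
[-1.13169207e-04  1.31500598e-01  9.91315943e-01 -5.29304259e-04] 0.1
{'intrinsics': array([[344.04858238,   0.        , 326.62785027],
       [  0.        , 344.04858238, 202.46587888],
       [  0.        ,   0.        ,   1.        ]]), 'T_tool_cam': array([[-2.82469668e-04,  9.58774560e-01,  2.84167666e-01,
         7.21408366e+01],
       [ 9.99999652e-01,  4.78262468e-05,  8.32659759e-04,
        -3.57688528e-01],
       [ 7.84742322e-04,  2.84167803e-01, -9.58774240e-01,
        -1.80144877e+02],
       [ 0.00000000e+00,  0.00000000e+00,  0.00000000e+00,
         1.00000000e+00]])}
```

View pics/scene.png

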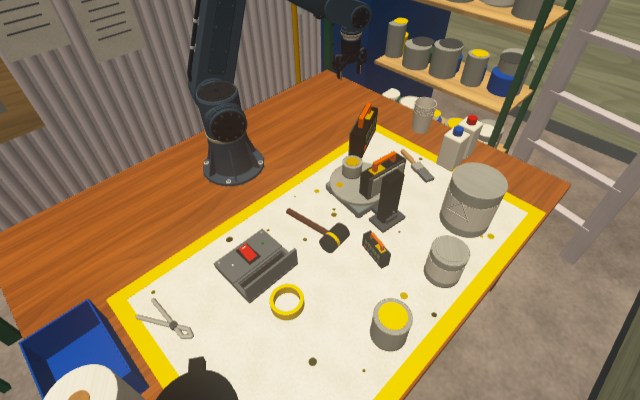

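View pics/top.png

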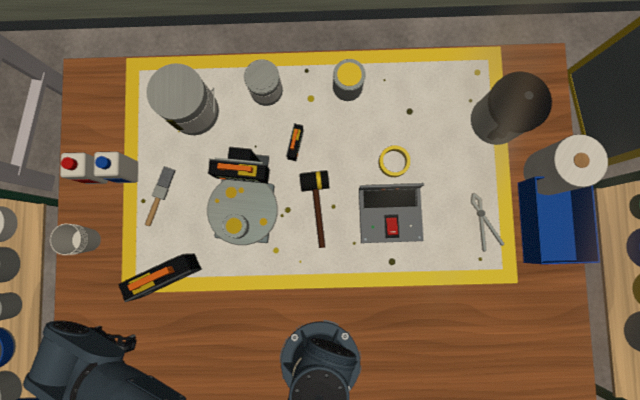

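The scene shows three look-alikes. In the top view they are the display hanging on the scale at (238,168), a large one on the bench at (160,278), and a small one at (295,142). By the description (hung on the scale's studs, middle-sized) I choose (238,168), and I'll check it in a crop and measure it.

```bash
cat > m.py <<'E'
from h import *
Z=np.load("top.npz"); im,P=Z["im"],Z["P"]
hsv=cv2.cvtColor(im,cv2.COLOR_RGB2HSV)
def pts(box,m,P=P):
    u0,v0,u1,v1=box; k=np.zeros(m.shape,bool);k[v0:v1,u0:u1]=1; q=P[k&m]; return q[~np.isnan(q[:,0])]
org=(hsv[...,0]>5)&(hsv[...,0]<18)&(hsv[...,1]>180)&(hsv[...,2]>120)
red=((hsv[...,0]<5)|(hsv[...,0]>174))&(hsv[...,1]>150)
def rect(q,name):
    (c,s,a)=cv2.minAreaRect(q[:,:2].astype(np.float32)); print(name,len(q),np.round(c,1),np.round(s,1),round(a,2),"z",np.round(np.percentile(q[:,2],[5,50,95]),1))
for nm,b in dict(mid=(205,145,275,185),big=(115,250,205,305),small=(280,120,308,165)).items():
    q=pts(b,org); zz=np.percentile(q[:,2],90); rect(q[q[:,2]>zz-10],nm+" handle")
q=pts((205,140,275,190),P[...,2]>170); q=q[np.abs(q[:,2]-220)<6]; rect(q,"display top")
q=pts((115,245,210,305),P[...,2]>100);rect(q,"big top")
q=pts((200,170,285,250),(np.abs(P[...,2]-75)<5)); c,r=cv2.minEnclosingCircle(q[:,:2].astype(np.float32));print("pan",c,r)
q=pts((350,175,430,250),(P[...,2]>6)&(P[...,2]<120)); rect(q,"cradle")
q=pts((350,175,430,250),(P[...,2]>72)&(P[...,2]<95)); rect(q,"backrest")
q=pts((350,175,430,250),(np.abs(P[...,2]-28)<4)); rect(q,"deck")
q=pts((350,205,430,250),red); rect(q,"switch"); print("hi end",np.round(q[q[:,2]>q[:,2].max()-3].mean(0),1))
q=pts((220,210,250,245),(P[...,2]>110));rect(q,"tin")
q=pts((290,165,335,250),(P[...,2]>15));rect(q,"mallet")
q=pts((376,140,415,178),(P[...,2]>15));rect(q,"tape")
a=cv2.resize(im[130:260,190:330],None,fx=4,fy=4,interpolation=2)
cv2.imwrite("pics/crop1.png",a[...,::-1])
E
python3 m.py
```

```text
mid handle 171 [578.8 213.8] [91.4 14.1] 81.88 z [248.8 252.4 256.1]
big handle 274 [280.9 479.6] [ 18.5 121. ] 23.97 z [160.2 164.  168.1]
small handle 55 [695.4  60.9] [ 8.7 61.8] 75.56 z [79.  82.9 88.9]
display top 698 [596.7 211.9] [160.3  79.5] 82.52 z [214.9 218.6 222.4]
big top 1508 [281.7 480.6] [ 61.3 214.8] 23.43 z [112.5 119.7 165.5]
pan (478.96051025390625, 226.9176788330078) 109.61663818359375
cradle 3697 [ 463.9 -240.6] [248.5 239.3] 87.33 z [ 9.  26.5 77.1]
backrest 204 [ 540.2 -238.8] [  9.9 194.5] 0.31 z [75.6 81.2 86.1]
deck 1680 [ 473.3 -238.4] [212.8 196.3] 0.41 z [24.6 27.8 31.3]
switch 174 [ 416.7 -237.8] [54.6 32.6] 2.59 z [28.8 38.4 49.4]
hi end [ 398.5 -234.9   51.2]
tin 494 [427.6 242. ] [71.9 71. ] 44.24 z [121.6 126.6 131.3]
mallet 927 [476.7  -4.5] [243.8  91.9] 3.86 z [20.4 44.3 61.2]
tape 395 [ 626.8 -257.7] [97.6 99. ] 53.25 z [19.7 34.5 40.2]
```

View pics/crop1.png

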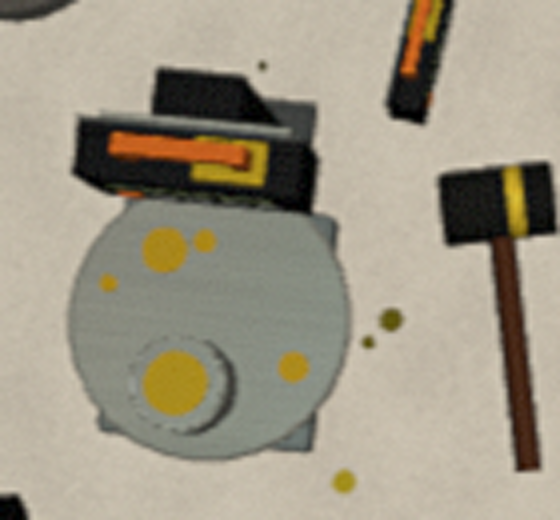

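The crop confirms it: the chosen display hangs at the scale's column, with a 160 mm top, and the measured handle is 91x14 mm at z≈252. The other two have 215 mm and about 62 mm handles or housings, so this is the middle-sized one. Next I raise the arm and turn the tool.

{"api": "servo_tool", "payload": {"series": [[1,0,0,-0.025,0,0,0.1377],[1,0,0,-0.025,0,0,0.1377],[1,0,0,-0.025,0,0,0.1377],[1,0,0,-0.025,0,0,0.1377],[1,0,0,-0.025,0,0,0.1377],[1,0,0,-0.025,0,0,0.1377],[1,0,0,-0.025,0,0,0.1377],[1,0,0,-0.025,0,0,0.1377]]}}

```text
clock: 0.9
eef_pos: [143.3, 530.8, 314.5]
tcp_rot: [0.0, 0.653, 0.757, -0.0]
force: [-0.0, -0.5, 0.9]
finger_gap: 85.8
grip_force: 0.0
```

{"api": "servo_tool", "payload": {"series": [[1,0,0,0,0,0,0.1377],[1,0,0,0,0,0,0.1377],[1,-0.03,0.056,0,0,0,0],[1,-0.03,0.056,0,0,0,0],[1,-0.03,0.056,0,0,0,0],[1,-0.03,0.056,0,0,0,0],[1,-0.03,0.056,0,0,0,0],[1,-0.03,0.056,0,0,0,0]]}}

```text
clock: 1.7
eef_pos: [329.6, 395.6, 314.0]
tcp_rot: [0.0, 0.753, 0.658, -0.0]
force: [0.3, 0.4, 0.2]
finger_gap: 85.4
grip_force: 0.0
```

{"api": "servo_tool", "payload": {"series": [[1,-0.03,0.056,0,0,0,0],[1,-0.03,0.056,0,0,0,0],[1,-0.03,0.056,0,0,0,0],[1,-0.03,0.056,0,0,0,0],[1,-0.03,0.056,0,0,0,0],[1,-0.03,0.056,0,0,0,0],[1,0,0,0,0,0,0]]}}

```text
clock: 2.4
eef_pos: [516.3, 260.0, 313.2]
tcp_rot: [0.0, 0.754, 0.656, -0.001]
force: [0.1, 0.8, -0.5]
finger_gap: 85.7
grip_force: 0.0
```

```bash
cat > w.py <<'E'
from h import *
import sys
im,d,P,c=grab("wrist"); cv2.imwrite(f"pics/{sys.argv[1]}.png",im[...,::-1]); np.savez("wrist",im=im,P=P)
s=arm.observe();q=s["tcp_rot"];M=R.from_quat([q[1],q[2],q[3],q[0]]).as_matrix()
print(s["clock"],np.round(s["eef_pos"],1),"toolx",M[:,0].round(3),"y",M[:,1].round(3),"z",M[:,2].round(3),np.round(s["q"],2),np.round(s["force"],1),s["finger_gap"])
hsv=cv2.cvtColor(im,cv2.COLOR_RGB2HSV)
org=(hsv[...,0]>5)&(hsv[...,0]<18)&(hsv[...,1]>180)&(hsv[...,2]>100)
q=P[org&(P[...,2]>235)&(P[...,2]<290)]
if len(q): print("handle",len(q),cv2.minAreaRect(q[:,:2].astype(np.float32)),np.median(q[:,2]))
E
python3 w.py w1
```

```text
2.45 [514.8 261.3 313.3] toolx [ 0.137  0.991 -0.001] y [ 0.991 -0.137 -0.001] z [-0.001 -0.001 -1.   ] [ 0.39  0.31  1.41 -0.    1.42  0.53] [-0.3  0.3 -0.1] 85.4399173461679
handle 1961 ((578.7926635742188, 215.52963256835938), (91.29095458984375, 14.042929649353027), 82.43281555175781) 253.8931488546183
```

View pics/w1.png

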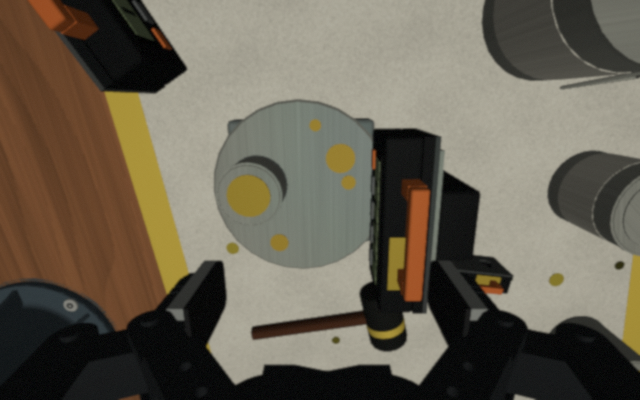

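The wrist view shows the handle bar from (415,190) to (412,300), right where it was measured. I'll move over it and go down.

{"api": "servo_tool", "payload": {"series": [[1,-0.02,0.04,0,0,0,0],[1,-0.021,0.04,0,0,0,0],[1,-0.02,0.035,0,0,0,0],[1,0,0,0.035,0,0,0],[1,0,0,0.035,0,0,0],[1,0,0,0.035,0,0,0],[1,0,0,0.031,0,0,0],[1,0,0,0,0,0,0]]}}

```text
clock: 3.25
eef_pos: [575.4, 217.6, 230.2]
tcp_rot: [-0.001, 0.753, 0.658, -0.002]
force: [0.4, -1.5, 0.0]
finger_gap: 85.6
grip_force: 0.0
```

```bash
python3 w.py w2
```

```text
3.3 [576.2 217.7 232. ] toolx [ 0.134  0.991 -0.001] y [ 0.991 -0.134 -0.002] z [-0.002 -0.    -1.   ] [0.29 0.44 1.42 0.   1.28 0.42] [-0.4  1.1  1. ] 85.20378590937734
handle 4611 ((578.9172973632812, 215.87838745117188), (91.71174621582031, 13.666402816772461), 82.63786315917969) 253.8933538747518
```

{"api": "servo_tool", "payload": {"series": [[1,-0.002,0.005,0,0,0,0],[0,0,0,0,0,0,0],[0,0,0,0,0,0,0],[0,0,0,0,0,0,0],[0,0,0,0,0,0,0],[0,0,0,0,0,0,0],[0,0,0,0,0,0,0],[0,0,0,0,0,0,0]], "force": 70}}

```text
clock: 4.1
eef_pos: [580.1, 215.5, 232.6]
tcp_rot: [-0.0, 0.753, 0.658, 0.0]
force: [-0.7, -0.2, 0.0]
finger_gap: 0.3
grip_force: 0.0
```

{"api": "servo_tool", "payload": {"series": [[0,0,0,0,0,0,0],[0,0,0,0,0,0,0]]}}

```text
clock: 4.3
eef_pos: [580.1, 215.5, 232.6]
tcp_rot: [-0.0, 0.753, 0.658, -0.0]
force: [0.4, -0.5, 0.2]
finger_gap: 0.3
grip_force: 0.0
```

The fingers shut on nothing, so I'll look.

```bash
python3 w.py w3
python3 - <<'E'
from h import *
im,d,P,c=grab("scene"); a=cv2.resize(im[90:240,290:450],None,fx=4.5,fy=4,interpolation=2)
w=np.load("wrist.npz")["im"]
cv2.imwrite("pics/c3.png",np.hstack([cv2.resize(a,(400,400)),cv2.resize(w[100:400,250:550],(400,400))])[...,::-1])
E
```

```text
4.35 [580.1 215.5 232.6] toolx [ 0.135  0.991 -0.   ] y [ 0.991 -0.135 -0.   ] z [-0. -0. -1.] [ 0.28  0.44  1.42 -0.    1.28  0.42] [-0.6 -0.7  0.7] 0.19714908680166227
handle 2460 ((581.7356567382812, 239.28436279296875), (44.64329147338867, 13.61616325378418), 82.35540771484375) 253.82708875288802
```

View pics/c3.png

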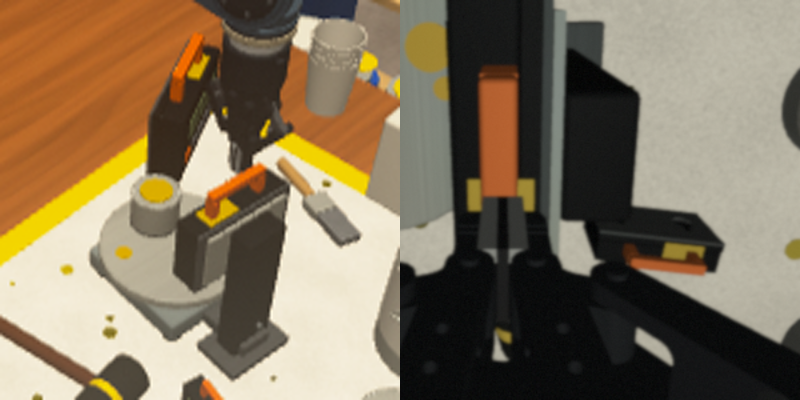

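Run:
```python
from h import *
Z=np.load("wrist.npz"); P=Z["P"]; q=arm.observe()
for v in range(230,330,12):
    print(v,[ (u,P[v,u].round(0).tolist()) for u in (318,326,334)])
im,d,P2,c=grab("scene")
for v in range(140,175,4): print(v,[(u,P2[v,u].round(0).tolist()) for u in (376,380,384,388)])
print(q["q"],q["eef_pos"])
K=np.array(c["intrinsics"]); r=c["rotation"]; M=R.from_quat([r[1],r[2],r[3],r[0]]).as_matrix()
for p in ([580,215.5,232.6],[578.8,215,254]):
    x=M.T@(np.array(p)-c["xyz"]); print(K[0,2]-K[0,0]*x[0]/x[2],K[1,2]+K[1,1]*x[1]/x[2])
```

```text
230 [(318, [577.0, 226.0, 254.0]), (326, [581.0, 226.0, 254.0]), (334, [585.0, 225.0, 253.0])]
242 [(318, [576.0, 220.0, 253.0]), (326, [580.0, 219.0, 253.0]), (334, [584.0, 219.0, 254.0])]
254 [(318, [578.0, 227.0, 283.0]), (326, [581.0, 226.0, 282.0]), (334, [585.0, 226.0, 281.0])]
266 [(318, [578.0, 227.0, 293.0]), (326, [581.0, 226.0, 293.0]), (334, [584.0, 225.0, 292.0])]
278 [(318, [579.0, 227.0, 302.0]), (326, [581.0, 226.0, 301.0]), (334, [584.0, 226.0, 302.0])]
290 [(318, [578.0, 225.0, 308.0]), (326, [581.0, 225.0, 308.0]), (334, [584.0, 224.0, 307.0])]
302 [(318, [579.0, 227.0, 319.0]), (326, [580.0, 220.0, 307.0]), (334, [584.0, 227.0, 319.0])]
314 [(318, [579.0, 226.0, 323.0]), (326, [580.0, 215.0, 307.0]), (334, [584.0, 224.0, 321.0])]
326 [(318, [578.0, 219.0, 319.0]), (326, [579.0, 210.0, 308.0]), (334, [583.0, 217.0, 318.0])]
140 [(376, [310.0, 542.0, -2.0]), (380, [325.0, 551.0, 1.0]), (384, [574.0, 209.0, 322.0]), (388, [592.0, 202.0, 335.0])]
144 [(376, [330.0, 517.0, 1.0]), (380, [344.0, 527.0, 3.0]), (384, [576.0, 208.0, 309.0]), (388, [591.0, 206.0, 318.0])]
14
[... 376 characters left out ...]
.0, 188.0, 253.0]), (380, [577.0, 197.0, 253.0]), (384, [583.0, 210.0, 248.0]), (388, [574.0, 247.0, 220.0])]
164 [(376, [579.0, 175.0, 251.0]), (380, [570.0, 210.0, 224.0]), (384, [577.0, 223.0, 220.0]), (388, [587.0, 231.0, 222.0])]
168 [(376, [580.0, 178.0, 234.0]), (380, [580.0, 199.0, 220.0]), (384, [589.0, 207.0, 221.0]), (388, [599.0, 215.0, 222.0])]
172 [(376, [581.0, 178.0, 218.0]), (380, [592.0, 184.0, 220.0]), (384, [597.0, 198.0, 215.0]), (388, [605.0, 209.0, 213.0])]
[ 2.80506191e-01  4.43767580e-01  1.41710323e+00 -8.84658295e-07
  1.28078301e+00  4.15510137e-01] [580.07909859 215.51329978 232.57956916]
383.75603473111596 162.64084559863826
384.11611780079517 157.33560533945024
```

The depth shows the real fingertips at z≈280, about 47 mm above the reported TCP of 232.6. I'll measure the tip exactly.

Run:
```python
from h import *
P=np.load("wrist.npz")["P"]
for v in range(243,256): print(v,[P[v,u].round(1).tolist() for u in (314,322,330,338)])
print([ (u,P[262,u].round(0).tolist()) for u in range(296,360,4)])
im,d,P2,c=grab("scene")
for v in range(150,158): print(v,[P2[v,u].round(0).tolist() for u in (382,384,385,386,388)])
```

```text
243 [[574.3, 219.5, 252.9], [578.3, 219.4, 253.9], [582.3, 219.2, 254.7], [585.5, 204.4, 221.5]]
244 [[574.4, 219.6, 254.4], [578.3, 219.1, 254.5], [582.2, 218.0, 253.2], [585.4, 203.6, 221.2]]
245 [[574.2, 218.7, 253.4], [578.2, 218.5, 254.4], [582.2, 218.1, 254.7], [585.3, 202.3, 219.8]]
246 [[574.1, 217.9, 252.9], [578.2, 218.1, 254.6], [582.1, 217.3, 254.1], [585.3, 202.3, 221.1]]
247 [[576.1, 226.6, 274.2], [579.6, 226.5, 274.9], [583.0, 225.4, 273.6], [586.5, 225.0, 273.8]]
248 [[576.2, 226.8, 275.8], [579.5, 226.0, 275.0], [583.1, 226.2, 276.4], [586.5, 225.5, 275.8]]
249 [[576.2, 226.9, 276.9], [579.7, 226.6, 277.3], [583.0, 225.9, 276.7], [586.4, 225.7, 277.4]]
250 [[576.2, 226.5, 277.1], [579.5, 225.7, 276.3], [583.0, 225.5, 277.0], [586.4, 225.6, 278.1]]
251 [[576.3, 226.8, 278.8], [579.6, 225.9, 277.8], [583.0, 225.8, 278.6], [586.3, 225.2, 278.4]]
252 [[576.4, 227.0, 280.3], [579.6, 226.0, 279.1], [582.9, 225.3, 278.6], [586.3, 225.4, 279.8]]
253 [[576.3, 226.6, 280.3], [579.7, 226.4, 281.0], [582.9, 225.4, 279.7], [586.3, 225.6, 281.1]]
254 [[576.3, 226.2, 280.6], [579.
[... 892 characters left out ...]
0, 205.0, 279.0], [581.0, 206.0, 282.0], [583.0, 209.0, 281.0], [588.0, 207.0, 285.0], [592.0, 211.0, 285.0]]
153 [[387.0, 487.0, 1.0], [581.0, 208.0, 276.0], [583.0, 210.0, 277.0], [587.0, 209.0, 280.0], [589.0, 216.0, 277.0]]
154 [[397.0, 474.0, 9.0], [584.0, 204.0, 277.0], [584.0, 209.0, 274.0], [586.0, 211.0, 274.0], [577.0, 237.0, 253.0]]
155 [[397.0, 474.0, 4.0], [404.0, 478.0, 5.0], [574.0, 226.0, 254.0], [575.0, 229.0, 253.0], [580.0, 233.0, 254.0]]
156 [[398.0, 474.0, -1.0], [574.0, 221.0, 253.0], [576.0, 223.0, 253.0], [579.0, 225.0, 253.0], [585.0, 226.0, 256.0]]
157 [[575.0, 209.0, 256.0], [578.0, 215.0, 255.0], [581.0, 217.0, 255.0], [583.0, 219.0, 255.0], [585.0, 226.0, 252.0]]
```

Scene and wrist agree: the tips are at z≈274, about 41.5 mm above the reported TCP, so all heights need that offset. I'll open, shift 2 mm back and go down 43 mm.

{"api": "servo_tool", "payload": {"series": [[1,0,-0.003,0,0,0,0],[1,0,0,0,0,0,0],[1,0,0,0,0,0,0],[1,0,0,0,0,0,0],[1,0,0,0.022,0,0,0],[1,0,0,0.022,0,0,0],[1,0,0,0.014,0,0,0],[1,0,0,0.013,0,0,0]]}}

```text
clock: 5.3
eef_pos: [578.0, 215.7, 188.6]
tcp_rot: [-0.0, 0.753, 0.658, -0.001]
force: [0.5, -1.2, 1.2]
finger_gap: 85.2
grip_force: 0.0
```

```bash
python3 w.py w4; python3 -c "
from h import *
print(arm.grasp_offset)"
```

```text
5.35 [577.6 215.6 187.5] toolx [ 0.135  0.991 -0.001] y [ 0.991 -0.135 -0.002] z [-0.003 -0.001 -1.   ] [ 0.28  0.48  1.47 -0.    1.19  0.42] [-0.8 -0.2 -1.4] 85.45464329453728
handle 6987 ((579.6467895507812, 222.00091552734375), (79.6705093383789, 13.848214149475098), 82.66915893554688) 253.87273460265277
18.700000000000003
```

{"api": "servo_tool", "payload": {"series": [[0,0,0,0,0,0,0],[0,0,0,0,0,0,0],[0,0,0,0,0,0,0],[0,0,0,0,0,0,0],[0,0,0,0,0,0,0],[0,0,0,0,0,0,0],[0,0,0,0,0,0,0]], "force": 80}}

```text
clock: 6.05
eef_pos: [578.6, 215.8, 190.4]
tcp_rot: [0.0, 0.753, 0.658, 0.0]
force: [1.2, -0.3, 3.0]
finger_gap: 12.5
grip_force: 78.3
```

Gripped. Now I raise it 24 mm.

{"api": "servo_tool", "payload": {"series": [[0,0,0,-0.008,0,0,0],[0,0,0,-0.008,0,0,0],[0,0,0,-0.008,0,0,0],[0,0,0,-0.008,0,0,0],[0,0,0,-0.008,0,0,0],[0,0,0,0,0,0,0],[0,0,0,0,0,0,0]]}}

```text
clock: 6.75
eef_pos: [578.1, 215.8, 214.0]
tcp_rot: [-0.0, 0.753, 0.658, -0.0]
force: [0.6, -0.5, -4.8]
finger_gap: 12.8
grip_force: 78.9
```

```bash
python3 w.py w5
```

```text
6.8 [578.1 215.8 213.8] toolx [ 0.135  0.991 -0.   ] y [ 0.991 -0.135 -0.   ] z [-0. -0. -1.] [0.28 0.46 1.45 0.   1.24 0.42] [-0.3 -0.5 -4.5] 12.388882193794775
handle 6777 ((579.266357421875, 221.09951782226562), (81.53388214111328, 15.273993492126465), 81.84993743896484) 277.29686852807157
```

Raised 23.4 mm. Now I draw it off along the scale's -x.

{"api": "servo_tool", "payload": {"series": [[0,0,-0.008,0,0,0,0],[0,0,-0.01,0,0,0,0],[0,0,-0.01,0,0,0,0],[0,0,-0.015,0,0,0,0],[0,0,-0.02,0,0,0,0],[0,0,-0.02,0,0,0,0],[0,0,-0.02,0,0,0,0]]}}

```text
clock: 7.5
eef_pos: [515.9, 224.3, 214.1]
tcp_rot: [-0.0, 0.753, 0.658, 0.0]
force: [0.4, -1.0, -4.8]
finger_gap: 12.2
grip_force: 78.9
```

{"api": "servo_tool", "payload": {"series": [[0,0,0,0,0,0,-0.045],[0,0,0,0,0,0,-0.045],[0,0,0,0,0,0,-0.045],[0,-0.03,0,0,0,0,0],[0,-0.05,0,0,0,0,0],[0,-0.06,0,0,0,0,0],[0,-0.06,0,0,0,0,0],[0,-0.06,0,0,0,0,0]]}}

```text
clock: 8.3
eef_pos: [517.3, 67.1, 214.2]
tcp_rot: [0.0, 0.705, 0.71, 0.0]
force: [0.3, 0.6, -5.2]
finger_gap: 12.4
grip_force: 78.9
```

{"api": "servo_tool", "payload": {"series": [[0,-0.06,-0.002,0,0,0,0],[0,-0.06,-0.002,0,0,0,0],[0,-0.06,-0.002,0,0,0,0],[0,-0.06,-0.002,0,0,0,0],[0,-0.06,-0.002,0,0,0,0],[0,-0.06,-0.002,0,0,0,0],[0,-0.06,-0.002,0,0,0,0],[0,-0.04,0,0,0,0,0]]}}

```text
clock: 9.1
eef_pos: [510.8, -209.6, 214.2]
tcp_rot: [0.0, 0.705, 0.709, -0.0]
force: [0.5, 0.5, -5.3]
finger_gap: 12.1
grip_force: 79.0
```

{"api": "servo_tool", "payload": {"series": [[0,-0.03,0,0,0,0,0],[0,-0.02,0,0,0,0,0],[0,0,0,0,0,0,0]]}}

```text
clock: 9.4
eef_pos: [511.5, -238.5, 213.9]
tcp_rot: [0.0, 0.705, 0.709, -0.0]
force: [-0.2, 0.1, -3.6]
finger_gap: 12.7
grip_force: 78.9
```

```bash
python3 w.py w6
```

```text
9.45 [ 511.6 -237.6  213.9] toolx [-0.006  1.     0.   ] y [ 1.     0.006 -0.   ] z [-0.  0. -1.] [-0.52  0.36  1.59  0.    1.19 -0.52] [-0.   0.  -4.7] 12.670182457668096
handle 6569 ((511.9770812988281, -233.1610107421875), (81.83939361572266, 14.943428993225098), 89.87257385253906) 277.287397244406
```

View pics/w6.png

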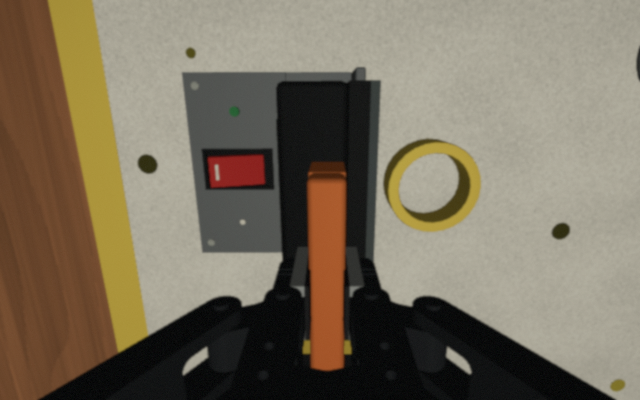

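The wrist view shows the display above the pocket, with the switch at (238,170) and the backrest at about x=372 px. I'll measure the cradle and the display in this one frame.

Run:
```python
from h import *
Z=np.load("wrist.npz");im,P=Z["im"],Z["P"]
hsv=cv2.cvtColor(im,cv2.COLOR_RGB2HSV)
x,y,z=P[...,0],P[...,1],P[...,2]
def edge(m,lo,hi,step,ax,f):
    o=[]
    for a in np.arange(lo,hi,step):
        k=m&(P[...,1-ax]>a)&(P[...,1-ax]<a+step)
        if k.sum()>3:o.append((a+step/2,f(P[k][:,ax])))
    o=np.array(o); p=np.polyfit(o[:,0],o[:,1],1); print(len(o),"slope deg",np.degrees(np.arctan(p[0])).round(2),"at mid",np.median(o[:,1]).round(1))
deck=(abs(z-28)<4)&(x>350)&(x<470)
print("deck front");edge(deck,-330,-150,6,0,lambda v:np.percentile(v,2))
print("deck y-");edge(deck,380,460,5,1,lambda v:np.percentile(v,1))
print("deck y+");edge(deck,380,460,5,1,lambda v:np.percentile(v,99))
br=(z>76)&(z<88)&(x>520)&(x<560)
print("br rear");edge(br,-330,-150,6,0,lambda v:np.percentile(v,98)); print("br y",np.nanpercentile(y[br],[1,99]),"x",np.nanpercentile(x[br],[1,50,99]))
red=((hsv[...,0]<5)|(hsv[...,0]>174))&(hsv[...,1]>150)&(x<470)&(z<70)&(y<-150)&(y>-320)
q=P[red];print("red",len(q),cv2.minAreaRect(q[:,:2].astype(np.float32)),"z near x min",np.median(q[q[:,0]<np.percentile(q[:,0],8)],0),np.median(q[q[:,0]>np.percentile(q[:,0],95)],0))
top=(abs(z-243.6)<5)&(x>450)&(x<570)
print("disp x",np.nanpercentile(x[top],[1,99]),"y+",np.nanpercentile(y[top],99));print("disp left");edge(top,-230,-165,6,0,lambda v:np.percentile(v,2));print("disp right");edge(top,-230,-165,6,0,lambda v:np.percentile(v,98))
```

```text
deck front
30 slope deg -0.42 at mid 368.3
deck y-
16 slope deg 0.5 at mid -334.0
deck y+
16 slope deg 0.29 at mid -141.0
br rearTraceback (most recent call last):
  File "<stdin>", line 16, in <module>
  File "<stdin>", line 10, in edge
IndexError: too many indices for array: array is 1-dimensional, but 2 were indexed
```

Run:
```python
from h import *
Z=np.load("wrist.npz");im,P=Z["im"],Z["P"]
hsv=cv2.cvtColor(im,cv2.COLOR_RGB2HSV)
for v in (74,120,200): print(v,[(u,P[v,u].round(0).tolist()) for u in range(270,392,6)])
x,y,z=P[...,0],P[...,1],P[...,2]
red=((hsv[...,0]<5)|(hsv[...,0]>174))&(hsv[...,1]>150)&(x<470)&(z<70)&(y<-150)&(y>-320)
q=P[red];print("red",len(q),cv2.minAreaRect(q[:,:2].astype(np.float32)),"z near x min",np.median(q[q[:,0]<np.percentile(q[:,0],8)],0),np.median(q[q[:,0]>np.percentile(q[:,0],95)],0))
```

```text
74 [(270, [454.0, -142.0, 27.0]), (276, [461.0, -142.0, 29.0]), (282, [466.0, -142.0, 28.0]), (288, [472.0, -142.0, 27.0]), (294, [478.0, -142.0, 27.0]), (300, [484.0, -141.0, 26.0]), (306, [490.0, -141.0, 27.0]), (312, [496.0, -141.0, 26.0]), (318, [502.0, -141.0, 27.0]), (324, [508.0, -141.0, 28.0]), (330, [514.0, -141.0, 27.0]), (336, [520.0, -141.0, 25.0]), (342, [526.0, -141.0, 26.0]), (348, [532.0, -141.0, 27.0]), (354, [535.0, -144.0, 72.0]), (360, [539.0, -145.0, 83.0]), (366, [553.0, -139.0, 0.0]), (372, [559.0, -139.0, 2.0]), (378, [566.0, -139.0, 2.0]), (384, [572.0, -139.0, 2.0]), (390, [579.0, -139.0, 2.0])]
120 [(270, [453.0, -187.0, 28.0]), (276, [488.0, -175.0, 234.0]), (282, [492.0, -175.0, 242.0]), (288, [495.0, -175.0, 242.0]), (294, [497.0, -175.0, 242.0]), (300, [500.0, -175.0, 243.0]), (306, [502.0, -175.0, 243.0]), (312, [505.0, -175.0, 244.0]), (318, [507.0, -175.0, 242.0]), (324, [510.0, -175.0, 242.0]), (330, [513.0, -175.0, 243.0]), (336, [515.0, -175.0, 243.0]), (342, [518.0, -175.0, 243.0]), (348, [520.0, -175.0, 242.0]), (354, [523.0, -175.0, 244.0]), (3
[... 340 characters left out ...]
00, [499.0, -211.0, 242.0]), (306, [502.0, -211.0, 242.0]), (312, [506.0, -200.0, 277.0]), (318, [508.0, -200.0, 278.0]), (324, [510.0, -200.0, 277.0]), (330, [513.0, -200.0, 277.0]), (336, [515.0, -200.0, 277.0]), (342, [517.0, -200.0, 278.0]), (348, [521.0, -210.0, 244.0]), (354, [524.0, -210.0, 244.0]), (360, [527.0, -210.0, 244.0]), (366, [529.0, -210.0, 244.0]), (372, [532.0, -210.0, 243.0]), (378, [573.0, -280.0, 2.0]), (384, [580.0, -280.0, 0.0]), (390, [580.0, -270.0, 37.0])]
red 1743 ((413.7380065917969, -239.48048400878906), (62.3973503112793, 35.90813446044922), 0.5045499801635742) z near x min [ 392.07881884 -238.52002309   47.55390716] [ 443.71585295 -238.02022486   31.50559304]
```

Display centre is x≈512 and pocket centre is about (507,-238) with yaw 0.4° (the tool matches). I'll shift -5 mm, then descend.

{"api": "servo_tool", "payload": {"series": [[0,0,-0.008,0,0,0,0],[0,0,0,0.03,0,0,0],[0,0,0,0.04,0,0,0],[0,0,0,0.04,0,0,0],[0,0,0,0.04,0,0,0],[0,0,0,0.03,0,0,0],[0,0,0,0.01,0,0,0],[0,0,0,0,0,0,0]]}}

```text
clock: 10.25
eef_pos: [506.6, -237.2, 99.7]
tcp_rot: [-0.001, 0.705, 0.71, -0.0]
force: [0.5, 0.6, -4.7]
finger_gap: 12.4
grip_force: 78.9
```

```bash
python3 w.py w7
```

```text
10.3 [ 507.1 -237.7  100.6] toolx [-0.007  1.    -0.   ] y [1.    0.007 0.   ] z [ 0. -0. -1.] [-0.52  0.48  1.71  0.    0.95 -0.53] [ 1.6 -0.2 -3.9] 12.438695103229193
```

View pics/w7.png

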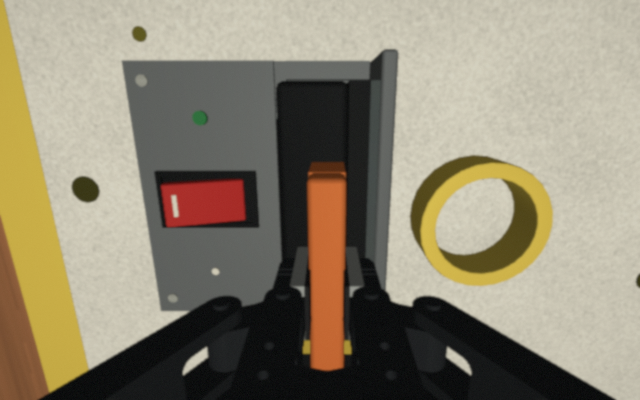

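Run:
```python
from h import *
P=np.load("wrist.npz")["P"]
for v in (120,150): print(v,[(u,P[v,u].round(1).tolist()) for u in list(range(264,286,2))+list(range(340,400,4))])
print([(v,P[v,u].round(1).tolist()) for u in (300,) for v in range(56,96,2)])
```

```text
120 [(264, [461.6, -179.1, 29.1]), (266, [463.0, -179.1, 29.0]), (268, [464.5, -179.0, 29.7]), (270, [465.9, -179.0, 29.6]), (272, [467.2, -179.0, 28.6]), (274, [468.5, -179.1, 28.0]), (276, [483.2, -174.1, 120.1]), (278, [485.2, -173.7, 127.6]), (280, [486.3, -173.6, 129.8]), (282, [487.1, -173.6, 129.4]), (284, [487.9, -173.6, 128.8]), (340, [511.9, -173.4, 128.7]), (344, [513.6, -173.4, 128.6]), (348, [515.4, -173.5, 127.7]), (352, [516.9, -173.3, 129.9]), (356, [518.6, -173.3, 130.0]), (360, [520.4, -173.4, 128.7]), (364, [522.0, -173.3, 130.3]), (368, [523.8, -173.3, 129.2]), (372, [525.3, -173.2, 130.9]), (376, [527.1, -173.3, 129.7]), (380, [535.9, -175.7, 82.5]), (384, [538.1, -175.7, 82.9]), (388, [540.5, -175.7, 82.2]), (392, [542.7, -175.7, 81.9]), (396, [560.8, -179.8, 1.2])]
150 [(264, [460.5, -200.5, 28.1]), (266, [462.0, -200.4, 28.7]), (268, [463.5, -200.4, 28.5]), (270, [464.9, -200.4, 28.3]), (272, [466.2, -200.5, 27.2]), (274, [467.7, -200.5, 27.3]), (276, [469.4, -200.3, 29.1]), (278, [484.4, -186.9, 125.0]), (280, [485.6, -186.6, 127.3]), (282, [486.6, -186.4, 12
[... 381 characters left out ...]
4, [539.0, -192.4, 83.0]), (388, [541.4, -192.4, 82.6]), (392, [543.6, -192.4, 82.8]), (396, [562.4, -203.6, 0.4])]
[(56, [485.8, -133.7, 2.0]), (58, [485.8, -135.0, 1.6]), (60, [485.7, -136.4, 1.5]), (62, [487.5, -140.3, 26.3]), (64, [487.5, -141.5, 25.8]), (66, [487.6, -142.9, 27.3]), (68, [487.6, -144.2, 27.4]), (70, [487.5, -145.4, 26.5]), (72, [487.4, -146.7, 25.8]), (74, [487.5, -148.0, 26.6]), (76, [487.5, -149.4, 27.4]), (78, [487.4, -150.6, 25.9]), (80, [486.4, -151.2, 13.0]), (82, [494.9, -158.1, 127.7]), (84, [494.9, -158.9, 128.2]), (86, [495.0, -159.8, 129.2]), (88, [495.0, -160.6, 129.6]), (90, [495.0, -161.4, 129.4]), (92, [494.9, -162.1, 128.7]), (94, [494.9, -162.9, 128.7])]
```

The gaps are even (about 7 mm to the wall and the backrest). I'll lower the remaining ~27 mm slowly.

{"api": "servo_tool", "payload": {"series": [[0,0,0,0.01,0,0,0],[0,0,0,0.01,0,0,0],[0,0,0,0.01,0,0,0],[0,0,0,0.006,0,0,0],[0,0,0,0.004,0,0,0],[0,0,0,0.003,0,0,0],[0,0,0,0,0,0,0]]}}

```text
clock: 11.0
eef_pos: [506.8, -238.0, 74.0]
tcp_rot: [-0.0, 0.705, 0.709, -0.0]
force: [-0.3, -0.3, -5.3]
finger_gap: 12.2
grip_force: 78.9
```

{"api": "servo_tool", "payload": {"series": [[0,0,0,0.0015,0,0,0],[0,0,0,0,0,0,0]]}}

```text
clock: 11.2
eef_pos: [506.9, -238.0, 73.4]
tcp_rot: [0.0, 0.705, 0.709, 0.0]
force: [0.2, 0.4, -4.9]
finger_gap: 12.5
grip_force: 79.1
```

{"api": "servo_tool", "payload": {"series": [[0,0,0,0.0015,0,0,0],[0,0,0,0,0,0,0]]}}

```text
clock: 11.4
eef_pos: [507.5, -238.2, 73.2]
tcp_rot: [0.001, 0.705, 0.709, 0.0]
force: [0.1, 1.9, 3.6]
finger_gap: 12.4
grip_force: 80.2
```

Contact. I'll let go and rise.

{"api": "servo_tool", "payload": {"series": [[0.3,0,0,0,0,0,0],[0.5,0,0,0,0,0,0],[1,0,0,0,0,0,0],[1,0,0,0,0,0,0],[1,0,0,0,0,0,0],[1,0,0,-0.04,0,0,0],[1,0,0,-0.06,0,0,0],[1,0,0,-0.06,0,0,0]]}}

```text
clock: 12.2
eef_pos: [506.5, -237.8, 169.3]
tcp_rot: [-0.001, 0.705, 0.709, -0.0]
force: [0.3, -1.3, 0.9]
finger_gap: 85.5
grip_force: 0.0
```

```bash
python3 w.py w8
python3 - <<'E'
from h import *
Z=np.load("wrist.npz");im,P=Z["im"],Z["P"]
hsv=cv2.cvtColor(im,cv2.COLOR_RGB2HSV);x,y,z=P[...,0],P[...,1],P[...,2]
q=P[(z>96)&(z<107)&(x>470)&(x<545)];print("top",np.percentile(q,[1,50,99],axis=0).round(1))
org=(hsv[...,0]>5)&(hsv[...,0]<18)&(hsv[...,1]>180)&(z>120)&(z<150); q=P[org];print("handle",cv2.minAreaRect(q[:,:2].astype(np.float32)),np.median(q[:,2]))
red=((hsv[...,0]<5)|(hsv[...,0]>174))&(hsv[...,1]>150)&(x<470)&(z<70)&(y<-150)&(y>-320)
q=P[red];
for a in range(386,450,6):
  k=q[(q[:,0]>=a)&(q[:,0]<a+6)]
  if len(k):print(a,len(k),np.median(k,0).round(1))
E
```

```text
12.25 [ 509.  -239.2  175.5] toolx [-0.006  1.    -0.004] y [1.    0.006 0.007] z [ 0.007 -0.004 -1.   ] [-0.52  0.39  1.65 -0.    1.1  -0.53] [ 1.9 -0.7  5.6] 85.65484398744375
top [[ 487.3 -316.    99.8]
 [ 508.5 -219.   102.5]
 [ 530.6 -159.2  104.2]]
handle ((509.0020446777344, -237.71646118164062), (13.812173843383789, 91.27787780761719), 0.5424092411994934) 136.386339564987
386 48 [ 391.4 -237.4   47.6]
392 222 [ 394.6 -236.3   47.5]
398 200 [ 401.7 -236.3   45.2]
404 266 [ 407.  -236.8   43.7]
410 258 [ 413.1 -236.5   41.8]
416 254 [ 419.  -237.2   39.8]
422 242 [ 424.9 -236.3   38. ]
428 253 [ 430.9 -237.    36.2]
434 241 [ 436.9 -237.2   34.3]
440 200 [ 442.5 -237.8   32.5]
```

View pics/w8.png

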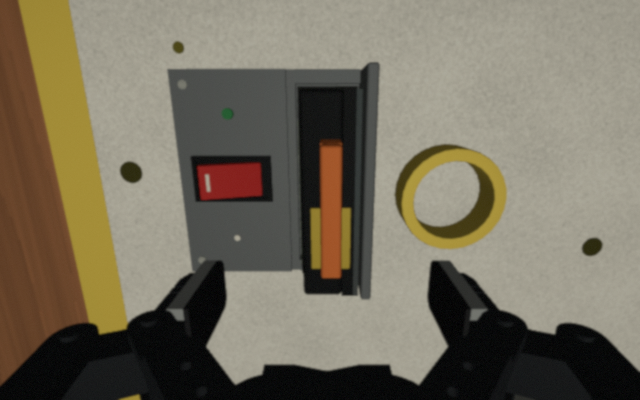

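The display is seated: its top is at z≈102.5 (12+90), it is upright, and the screen side is towards the switch. Next is the switch: the raised end is at about (397,-237) and z≈46. I'll shut the fingers, move over it, and descend to the tip at about z 60.

{"api": "servo_tool", "payload": {"series": [[0,0,-0.025,0,0,0,0],[0,0,-0.04,0,0,0,0],[0,0,-0.04,0,0,0,0],[0,0,-0.04,0,0,0,0],[0,0,-0.04,0,0,0,0],[0,0,0,0,0,0,0],[0,0,0,0,0,0,0],[0,0,0,0,0,0,0]]}}

```text
clock: 13.05
eef_pos: [396.5, -238.9, 168.5]
tcp_rot: [0.0, 0.705, 0.709, 0.0]
force: [-0.2, -0.4, -0.6]
finger_gap: 0.1
grip_force: 0.0
```

{"api": "servo_tool", "payload": {"series": [[0,0,0,0.04,0,0,0],[0,0,0,0.06,0,0,0],[0,0,0,0.06,0,0,0],[0,0,0,0.04,0,0,0],[0,0,0,0.04,0,0,0],[0,0,0,0.01,0,0,0],[0,0,0,0,0,0,0]]}}

```text
clock: 13.75
eef_pos: [396.0, -238.5, 17.9]
tcp_rot: [-0.001, 0.705, 0.709, -0.0]
force: [0.0, 0.7, 1.0]
finger_gap: -0.3
grip_force: 0.0
```

```bash
python3 w.py w9
python3 - <<'E'
from h import *
Z=np.load("wrist.npz");P=Z["P"]
for v in range(236,262,2): print(v,[P[v,u].round(1).tolist() for u in (318,326,334)])
E
```

```text
13.8 [ 396.3 -238.8   18.7] toolx [-0.007  1.    -0.   ] y [1.    0.007 0.   ] z [ 0. -0. -1.] [-0.64  0.48  2.    0.    0.66 -0.65] [-1.3 -0.6  0.6] 0.30142012230823007
236 [[391.9, -227.7, 47.8], [395.6, -228.2, 46.6], [399.4, -228.6, 45.5]]
238 [[391.9, -228.3, 48.8], [395.6, -229.1, 46.8], [399.4, -229.2, 46.6]]
240 [[391.9, -229.5, 48.2], [395.6, -229.9, 47.3], [399.4, -230.0, 46.9]]
242 [[391.9, -230.5, 48.3], [395.6, -231.5, 46.0], [399.4, -231.4, 46.0]]
244 [[391.9, -231.5, 48.3], [395.6, -231.5, 48.4], [399.5, -232.6, 45.7]]
246 [[391.9, -232.4, 48.7], [395.6, -232.9, 47.5], [399.4, -232.9, 47.4]]
248 [[392.2, -227.9, 61.0], [395.6, -227.8, 61.1], [399.1, -227.9, 60.9]]
250 [[392.2, -227.7, 63.5], [395.7, -228.1, 62.6], [399.0, -227.6, 63.8]]
252 [[392.3, -228.0, 65.0], [395.7, -228.6, 63.7], [399.0, -227.7, 65.4]]
254 [[392.3, -228.5, 65.8], [395.7, -227.7, 67.5], [399.0, -228.1, 66.6]]
256 [[392.4, -228.1, 68.6], [395.7, -227.9, 69.0], [399.0, -228.1, 68.5]]
258 [[392.4, -228.3, 70.0], [395.7, -228.1, 70.3], [398.9, -228.1, 70.5]]
260 [[392.5, -227.9, 72.8], [395.7, -228.1, 72.3], [398.9, -227.6, 73.1]]
```

View pics/w9.png

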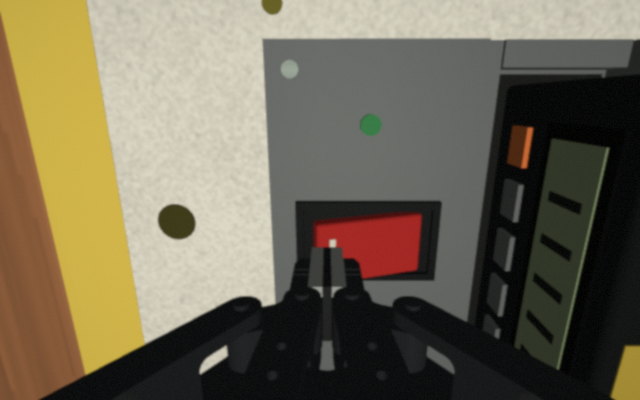

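The tips (z≈60) are over the raised end, and the display's screen faces the switch. I'll press down.

{"api": "servo_tool", "payload": {"series": [[0,0,0,0.01,0,0,0],[0,0,0,0.01,0,0,0],[0,0,0,0.007,0,0,0],[0,0,0,0.006,0,0,0],[0,0,0,0.005,0,0,0],[0,0,0,0.004,0,0,0]]}}

```text
clock: 14.4
eef_pos: [396.4, -239.2, -4.1]
tcp_rot: [0.001, 0.705, 0.709, 0.0]
force: [-20.7, 13.0, 87.9]
finger_gap: 0.0
grip_force: 44.8
```

{"api": "servo_tool", "payload": {"series": [[0,0,0,0.002,0,0,0],[0,0,0,0,0,0,0]]}}

```text
clock: 14.6
eef_pos: [396.4, -239.2, -4.0]
tcp_rot: [0.001, 0.705, 0.709, 0.0]
force: [-20.9, 11.3, 80.8]
finger_gap: 0.2
grip_force: 41.8
```

Hard stop reached at 80–88 N, so I back off and check.

{"api": "servo_tool", "payload": {"series": [[0,0,0,-0.01,0,0,0],[0,0,0,-0.02,0,0,0],[0,0,0,-0.05,0,0,0],[0,0,0,-0.06,0,0,0],[0,0,0,-0.06,0,0,0],[0,0,0,-0.06,0,0,0],[0,0,0,0,0,0,0],[0,0,0,0,0,0,0]]}}

```text
clock: 15.4
eef_pos: [396.1, -238.8, 148.4]
tcp_rot: [0.001, 0.705, 0.709, 0.0]
force: [0.5, 0.7, -0.6]
finger_gap: 0.2
grip_force: 0.0
```

```bash
python3 w.py w10
cat > chk.py <<'E'
from h import *
Z=np.load("wrist.npz");im,P=Z["im"],Z["P"]
hsv=cv2.cvtColor(im,cv2.COLOR_RGB2HSV);x,y,z=P[...,0],P[...,1],P[...,2]
red=((hsv[...,0]<5)|(hsv[...,0]>174))&(hsv[...,1]>150)&(x<470)&(z<70)&(y<-150)&(y>-320)
q=P[red]; p=np.polyfit(q[:,0],q[:,2],1); print("slope",np.degrees(np.arctan(p[0])),"z@397",np.polyval(p,397),q[:,0].min(),q[:,0].max())
im,d,P,c=grab("top"); z=P[...,2]
Q=np.load("top.npz")["P"]
for nm,b,lo,hi in(("tin",(220,210,250,245),110,140),("mallet",(290,165,335,250),15,80),("tape",(376,140,415,178),15,60)):
    for A in(Q,P):
        k=np.zeros(z.shape,bool);k[b[1]:b[3],b[0]:b[2]]=1;k&=(A[...,2]>lo)&(A[...,2]<hi);print(nm,cv2.minAreaRect(A[k][:,:2].astype(np.float32))[0])
k=(z>97)&(z<107)&(P[...,0]>460)&(P[...,0]<560)&(P[...,1]<-140)&(P[...,1]>-340);print("disp",cv2.minAreaRect(P[k][:,:2].astype(np.float32)),np.median(z[k]))
E
python3 chk.py
```

```text
15.45 [ 395.6 -238.5  147.5] toolx [-0.006  1.     0.   ] y [ 1.     0.006 -0.   ] z [-0.  0. -1.] [-0.64  0.25  1.92  0.    0.97 -0.65] [-0.6 -0.5 -1.3] 0.06348971454902196
slope 15.664377273477164 z@397 34.6375722166961 389.34344413868 447.09656214467907
tin (427.6434326171875, 241.98883056640625)
tin (427.9423828125, 242.1720733642578)
mallet (476.7184143066406, -4.521533966064453)
mallet (476.7035217285156, -6.1707916259765625)
tape (626.7933959960938, -257.65191650390625)
tape (626.5320434570312, -257.55194091796875)
disp ((508.8549499511719, -239.3113555908203), (45.01424026489258, 159.09194946289062), 1.28006112575531) 101.77302556824236
```

View pics/w10.png

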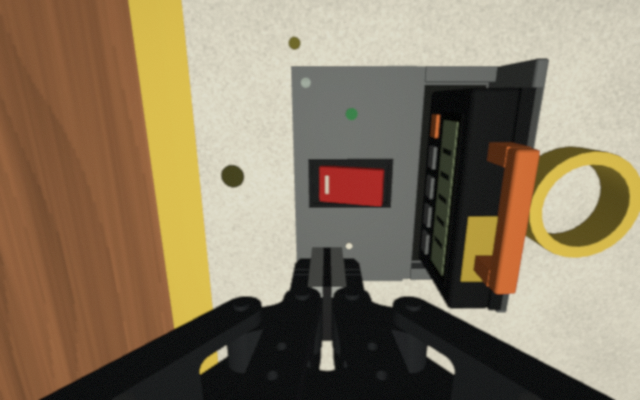

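Run:
```python
from h import *
im,d,P,c=grab("wrist");hsv=cv2.cvtColor(im,cv2.COLOR_RGB2HSV);x,y,z=P[...,0],P[...,1],P[...,2]
red=((hsv[...,0]<5)|(hsv[...,0]>174))&(hsv[...,1]>150)&(x>386)&(x<450)&(z<70)&(y<-228)&(y>-248)
q=P[red]
for a in range(386,450,6):
  k=q[(q[:,0]>=a)&(q[:,0]<a+6)]
  if len(k):print(a,len(k),np.median(k,0).round(1))
k=q[(q[:,0]>394)&(q[:,0]<440)];print(np.degrees(np.arctan(np.polyfit(k[:,0],k[:,2],1)[0])))
```

```text
386 87 [ 390.2 -237.6   32.5]
392 38 [ 392.9 -239.9   33.3]
398 136 [ 400.8 -238.2   35.7]
404 159 [ 406.8 -237.6   37.6]
410 165 [ 412.8 -237.5   39.6]
416 161 [ 419.1 -238.    41.4]
422 166 [ 425.  -238.1   43.3]
428 167 [ 430.9 -237.8   45.2]
434 174 [ 437.1 -237.5   47. ]
440 88 [ 441.5 -237.6   47.7]
446 13 [ 446.7 -233.7   29.1]
17.37049989276777
```

The rocker swung from -17.3° to +17.4°, about 0.6 rad, so it is fully on. The display is seated, and the tin, mallet and tape roll haven't moved. Handing in.

```bash
python3 -c "
from rig import order
print(order.job_done())"
```

```text
the job is handed in; nothing more can be done
None
```

I handed the job in: the display is off its studs, fully down in the cradle pocket with its screen to the switch and let go of, and the charger switch measures fully on; pressing it peaked at 88 N at the wrist (limit 120 N), and of the things to leave alone I re-measured the tin, mallet and tape roll (all unmoved) but not the pliers or brush.

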